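Switch the tube labeller to the three-dot label stock

TASK

Switch the tube labeller to its three-dot label stock: with the fingertips, push the upright tab of the rotary selector sideways, without pinching it, until the pointer points squarely at the tag with three dots, then press the round feed button on the deck all the way down and let it come up again. Do not press the button before the selector is set, and lift or shift nothing else: the jar, the label rolls and the other loose things stay where they are.

Things in the scene. Friction and masses are not known exactly. Their poses are not given: they have to be found in the camera images.
- labeller: tube labeller, fixed to the table. Its deck is a flat cream top 60 mm above the table, 260 mm along its x (from -140 to +120 mm) by 300 mm along its y (-150 to +150 mm); at its +y side stands a block 115 mm high (y from 150 to 225 mm). Origin on the table, straight below the selector's axis; z up, its -x side faces roughly to the robot
- selector_axis (a point): point on the vertical turning axis of the rotary selector, at the top of its disc (74 mm above the table). The disc is 120 mm across; a hub of 40 mm stands 6 mm higher on its middle
- tab (a point): centre of the upright tab on the selector's rim, 63 mm from the axis: a flat fin standing on edge along the radius, 34 mm long radially (46 to 80 mm from the axis), 14 mm thick, from the disc's top (74 mm above the table) up to 112 mm above the table. Push its broad faces sideways (they are the solids selector_c2 and selector_c3)
- aim (a point): the spot that the selector points at: on the line from the axis through the tab, 107 mm from the axis (the pointer is a bar under the tab whose end is 85 mm from the axis); turns with the selector
- selector (a joint): angle of the selector about the vertical axis, rad, counter-clockwise seen from above positive; 0 when the pointer looks along the labeller's -x; turns from -1.6 to 1.6; it turns stiffly (about 2 to 4 N at the tab) and stays where it is left, with no clicks
- feed_top (a point): centre of the top of the round grey feed button (32 mm across) on the deck, pressed straight down; it is behind the selector as seen from the robot, 68 mm along the labeller's x and -92 mm along its y
- feed (a joint): travel of the feed button, m: 0 when up, 0.006 fully down; a spring of about 5 N at full travel brings it back up
- tag1_face (a point): centre of the top of the round white tag with one raised dot, 36 mm across, lying on the deck 107 mm from the selector's axis, its top 4 mm above the deck (dots 1.5 mm more); fixed. The four tags sit 0.6 and 1.25 rad either side of the labeller's -x direction, in any order
- tag2_face (a point): centre of the top of the round white tag with two raised dots, 36 mm across, lying on the deck 107 mm from the selector's axis, its top 4 mm above the deck (dots 1.5 mm more); fixed. The four tags sit 0.6 and 1.25 rad either side of the labeller's -x direction, in any order
- tag3_face (a point): centre of the top of the round white tag with three raised dots in a triangle, 36 mm across, lying on the deck 107 mm from the selector's axis, its top 4 mm above the deck (dots 1.5 mm more); fixed. The four tags sit 0.6 and 1.25 rad either side of the labeller's -x direction, in any order
- tag4_face (a point): centre of the top of the round white tag with four raised dots in a square, 36 mm across, lying on the deck 107 mm from the selector's axis, its top 4 mm above the deck (dots 1.5 mm more); fixed. The four tags sit 0.6 and 1.25 rad either side of the labeller's -x direction, in any order
- pot: capped specimen jar, 38 mm wide, 50 mm high, standing on the labeller's deck; origin under its centre; loose, to be left alone
- small_roll: small cream roll of labels, 42 mm wide, 30 mm high, standing on the deck just behind the selector; origin under its centre; loose, to be left alone
- label_roll: cream roll of labels on the table, 110 mm wide, 80 mm high; origin under its centre; loose, to be left alone
- wide_roll: cream roll of labels on the table, 124 mm wide, 55 mm high; origin under its centre; loose, to be left alone
- stamp: hand stamp, 60 x 38 mm, 66 mm high, on the table; origin under its centre; loose, to be left alone
- marker: marker pen lying on the table, 134 mm long, 15 mm high; origin under its middle; loose, to be left alone
- dish: open round dish on the table, 150 mm wide, 55 mm high; origin under its centre; loose, to be left alone

How it is judged:
By the outcome, as a careful person would: the job done as asked, in the order asked, and still so for the second after the job is handed in, with the robot touching nothing.
It also fails if it takes over 42 s, if anything falls off the work surface, if the arm or the gripper's body presses on something with over 40 N, if the wrist force passes 120 N, or if a joint passes its speed limit or range.

ROBOT

A 6-joint arm with a two-finger parallel gripper is mounted at the origin on the work surface. World frame = base frame: x ahead of the robot, y to its left, z up, the work surface at z = 0. Lengths are in mm, angles in rad, forces in N, time in s.
With the tool pointing down it reaches from about 350 to 875 mm from the base axis. Payload 4.2 kg.
Tool frame: the origin (TCP) lies midway between the tips of the shut fingers; the grasp point (between the pads) lies 19 mm behind it; z points along the fingers, y is the direction in which the jaws open and shut (so a half turn about z gives the same grasp; the last joint's range is limited). The gripper opens to 85 mm and grips with 20 to 120 N. Pads are 22 mm wide; open, the fingers measure 114 mm over their backs; the gripper's body (76 mm by 85 mm) begins 54 mm behind the grasp point. The pads swing forward as they close: fully open they stand 13 mm farther back than shut.
Start: joints at [-0.932, 0.385, 0.008, 0, -1.194, -0.259], TCP at [231.723, -580.434, 231.312] pointing down, gripper open.
Joint ranges: [-3.14, 3.14], [-1.21, 2.06], [-1.07, 1.41], [-3.16, 2.05], [-2.99, -0.16], [-3.1, 3.1]. Speed limits (rad/s): [2.79, 2.79, 3.14, 3.14, 3.14, 3.14].

INTERFACE

Orientations are given as a unit quaternion [x, y, z, w].
In Python, from bench import read_state, get_image, job_done, search_frame, regions_of gives the robot as it stands.
- The arm moves only by the tool servo_tool, never from a script. Its arguments are lists of equal length, an entry for each row: "turn": the turn, a rotation vector about the world's x, y, z in rad, a list of three; "dp": the shift along the world's x, y, z in m, a list of three; "fingers": the finger opening in m, from 0 to 0.0854. In form: {"turn": [[rx, ry, rz], ...], "dp": [[tx, ty, tz], ...], "fingers": [fingers, ...]}. A call has exactly 5 rows; each row shifts and turns the pose as measured when the row begins; what a row does not reach is not made up. A row lasts 1/8 s, in which the tool goes at most 62.5 mm and 10.7 degrees, less where a joint would pass 70% of its speed; a pose out of reach is approached as far as the arm can. A call is refused whole if a number of a shift passes 0.0625 or a number of a turn 0.188, either way. A call with a gripper value outside its range is refused whole. The fingers move at their own pace and stop on an object; the grip force is fixed at half the most. Time passes only in rows, so rows that do not move let the fingers close, or fill a call up. It gives the time, the measured TCP pose, the force and the opening at its end, in the units of the state.
- read_state(): the state, without advancing time (a new reading comes with each control period).
- get_image(name): name is "scene" or "side" or "wrist"; returns a dict with "img" (400x640x3 uint8, red, green, blue), "vfov" (degrees; the focal length in pixels is half the picture's height over the tangent of half this angle, whatever the lens; pixels are square), "cx", "cy" (the principal point, pixels), "world_from_camera" (4x4, takes a point from camera to world coordinates); the wrist camera has in their place "mount" (4x4, takes a point from camera to tool coordinates, whose origin is the TCP and whose axes are the flange's). Camera axes: x right, y down, z forward; pixel columns grow to the right and rows downward; lengths in mm; the calibration is good to about 2 mm. The wrist camera is an equidistant fisheye: a pixel r from the principal point sees the ray r / f radians off the axis. A picture is of the moment at which its call begins: read the wrist's pose just before it. There is no depth.
- job_done(): hands the job in, once; it reports no verdict.
Trained networks look in the newest picture that a camera, given by its name, has taken for a name from the list of things; names that differ only in an ending like _2 or _b are one class to them, and where a whole thing is asked for, a point or a joint stands for the part that bears it (a point fixed in the world has none). Each returns a list of dicts, best first, with "score" (0 to 1); they miss things now and then, are a little off and sometimes report something else, mostly with a low value. They report only what shows in the picture. A call takes as long as a camera call.
- search_frame(query, camera): "box" ([left, top, width, height] in pixels, round what is visible of it).
- regions_of(query, camera): "region" (400x640 bool, what is visible of it) and "box" ([left, top, width, height] in pixels, round what is visible of it).
The state is a dict: "clock": time; "joints": joint angles; "joint_vel": joint speeds; "joint_efforts": joint torques, N m; "position": TCP position; "ee_rot": TCP orientation; "contact_force": force on the tool from outside, world axes, zero at the start; "wrist_torque": the same for the moment, N m; "gripper_width": finger opening in mm.
Only numpy, scipy, OpenCV 4.12 (cv2) and the standard library are available. Lean on these libraries where they do the work, as an engineer would, in place of code of your own. Each camera call takes 0.05 s, during which the arm holds its last target. There are 200 camera calls.

## Working session

There is one attempt and no reset: what is moved stays moved. The work goes in short steps, Python scripts to look and compute and a tool call to move; the robot and the scene stay as the last step left them, time stands still between calls to the robot, and variables do not carry over. Pictures are saved under pics/ and viewed, about 8 in all and at most 12, crops included, and the job is handed in when it is done.

Besides the shell and the picture viewer there is one more tool, called by a JSON object that holds its "name" and its "arguments". servo_tool: Moves the arm, as the interface text tells. Its arguments: {"type":"object","properties":{"turn":{"type":"array","items":{"type":"array","items":{"type":"number"}}},"dp":{"type":"array","items":{"type":"array","items":{"type":"number"}}},"fingers":{"type":"array","items":{"type":"number"}}},"required":["turn","dp","fingers"]}

```bash
mkdir -p pics
cat > h.py <<'E'
import numpy as np, cv2
from bench import *
def f(c): return 200/np.tan(np.radians(c["vfov"]/2))
def px2w(c,u,v,z):
    T=np.array(c["world_from_camera"]); d=T[:3,:3]@np.array([(u-c["cx"])/f(c),(v-c["cy"])/f(c),1]); o=T[:3,3]
    return o+d*(z-o[2])/d[2]
def w2px(c,p):
    T=np.array(c["world_from_camera"]); q=T[:3,:3].T@(np.array(p)-T[:3,3]); return f(c)*q[:2]/q[2]+[c["cx"],c["cy"]]
E
python3 - <<'E'
from h import *
s=read_state(); print(s["clock"],s["position"],s["ee_rot"],s["contact_force"])
for n in ["scene","side"]:
    c=get_image(n); cv2.imwrite(f"pics/{n}0.png",c["img"][:,:,::-1])
    print(n,c["vfov"],c["cx"],c["cy"],np.round(c["world_from_camera"],3).tolist())
    for q in ["tab","selector_axis","feed_top","tag1_face","tag2_face","tag3_face","tag4_face","pot","small_roll"]:
        print(q,[(round(r["score"],2),np.round(r["box"]).tolist()) for r in search_frame(q,n)[:2]])
E
```

```text
0.0 [ 231.50782516 -579.89562863  230.2027869 ] [-1.88668845e-01  9.82040139e-01  1.07702655e-03 -2.68481134e-04] [-0.49280517  0.43921611  0.79046853]
scene 53.604808107364796 326.1682147573174 197.44248064452867 [[0.874, 0.411, -0.26, 884.679], [0.486, -0.75, 0.448, -503.477], [-0.011, -0.518, -0.856, 1030.682], [0.0, 0.0, 0.0, 1.0]]
tab [(0.58, [264.0, 198.0, 51.0, 40.0])]
selector_axis [(0.73, [230.0, 136.0, 127.0, 153.0])]
feed_top []
tag1_face []
tag2_face [(0.54, [291.0, 182.0, 13.0, 8.0])]
tag3_face [(0.51, [251.0, 224.0, 13.0, 12.0])]
tag4_face [(0.47, [267.0, 189.0, 14.0, 9.0])]
pot [(0.77, [319.0, 186.0, 15.0, 15.0])]
small_roll [(0.55, [337.0, 87.0, 35.0, 12.0])]
side 43.037265890900585 316.60682400054134 207.53575798691173 [[-0.83, -0.339, 0.442, -165.871], [-0.557, 0.512, -0.654, 1129.61], [-0.004, -0.79, -0.614, 1147.636], [0.0, 0.0, 0.0, 1.0]]
tab [(0.85, [331.0, 194.0, 35.0, 21.0]), (0.54, [412.0, 173.0, 14.0, 22.0])]
selector_axis [(0.72, [286.0, 179.0, 109.0, 89.0])]
feed_top [(0.6, [329.0, 180.0, 9.0, 7.0])]
tag1_face [(0.61, [237.0, 195.0, 35.0, 38.0]), (0.38, [355.0, 190.0, 10.0, 4.0])]
tag2_face [(0.39, [328.0, 180.0, 10.0, 8.0])]
tag3_face []
tag4_face [(0.55, [356.0, 216.0, 13.0, 8.0])]
pot [(0.63, [329.0, 195.0, 38.0, 19.0]), (0.43, [311.0, 202.0, 14.0, 15.0])]
small_roll [(0.68, [315.0, 197.0, 12.0, 5.0])]
```

View pics/scene0.png

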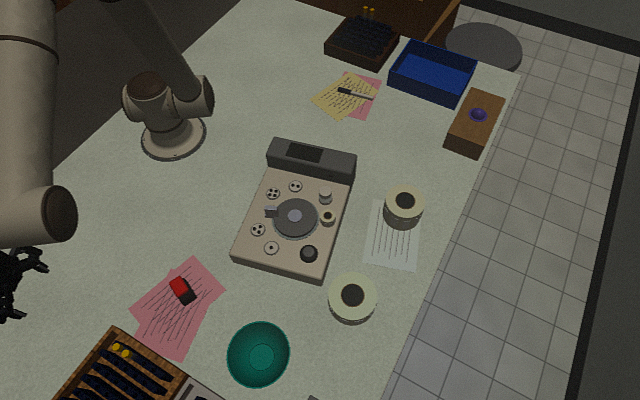

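View pics/side0.png

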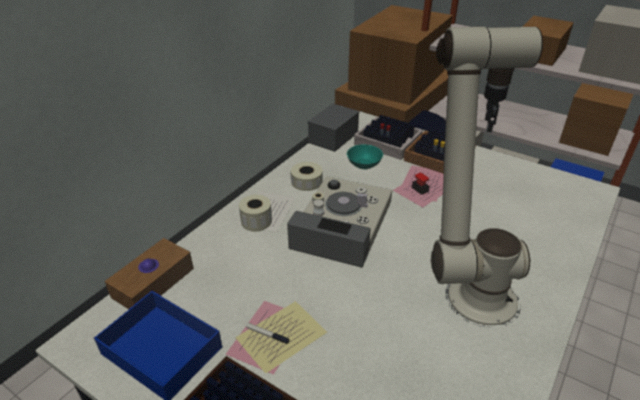

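The scene view shows the selector disc at about (296,218) with its tab at (271,211). The tags are at (272,193), (295,186), (258,229) and (271,248). The button is at (309,254), the jar at (325,195) and the small roll at (328,216). I'll zoom in and fit the pose.

Run:
```python
from h import *
c=get_image("scene")
cr=c["img"][130:290,225:365]; cv2.imwrite("pics/crop1.png",cv2.resize(cr,None,fx=3.7,fy=3.7,interpolation=cv2.INTER_CUBIC)[:,:,::-1])
for n,u,v,z in [("hub",296,216,80),("tab",271,211,112),("tA",272,193,64),("tB",295,186,64),("tC",258,229,64),("tD",271,248,64),("btn",309,254,68),("jartop",325,193,110),("roll",328,216,90)]: print(n,px2w(c,u,v,z).round(1))
```

```text
hub [552.4 -97.5  80. ]
tab [ 497.3 -130.3  112. ]
tA [447.  -59.6  64. ]
tB [492.6  -7.3  64. ]
tC [ 476.9 -175.1   64. ]
tD [ 538.9 -205.1   64. ]
btn [ 637.  -172.6   68. ]
jartop [595.3 -10.9 110. ]
roll [631.7 -60.1  90. ]
```

View pics/crop1.png

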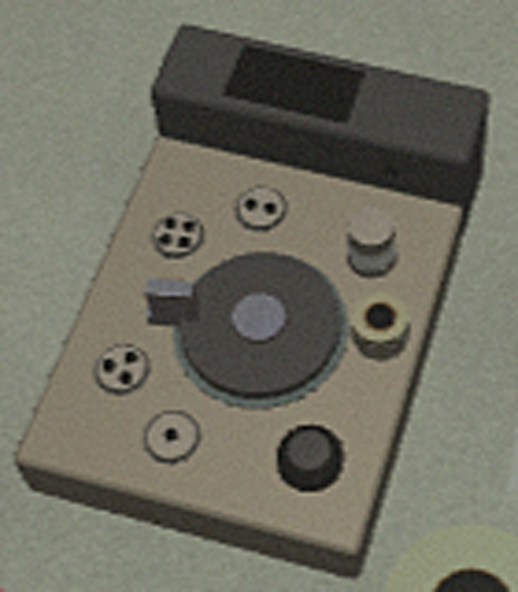

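```bash
cat >> h.py <<'E'
def lab(p,x): # labeller->world
    c,s=np.cos(x[2]),np.sin(x[2]); return np.array([x[0]+c*p[0]-s*p[1],x[1]+s*p[0]+c*p[1],p[2]])
def pol(a,r,z): return (-r*np.cos(a),-r*np.sin(a),z)
E
python3 - <<'E'
from h import *
from scipy.optimize import least_squares as L
c=get_image("scene")
cp=lambda a:(np.array(a)+.5)/3.7-.5+[225,130]
P=[((0,0,80),(260,316)),(pol(.6,107,64),(122,368)),(pol(1.25,107,64),(172,436)),(pol(-.6,107,64),(178,235)),(pol(-1.25,107,64),(261,207)),((68,-92,72),(312,450))]
r=L(lambda x:np.concatenate([w2px(c,lab(p,[x[0]*100,x[1]*100,x[2]]))-cp(q) for p,q in P[:5]]),[5.5,-1,0])
x=r.x*[100,100,1]; print(x,r.fun.reshape(-1,2).round(2))
for n,q,z in [("tab",(169,287),112),("btn",(310,450),70),("jar",(373,228),110),("roll",(382,320),90)]:
    w=px2w(c,*cp(q),z); d=w[:2]-x[:2]; R=np.array([[np.cos(x[2]),np.sin(x[2])],[-np.sin(x[2]),np.cos(x[2])]]); l=R@d
    print(n,w.round(1),"lab",l.round(1),"sel ang",np.arctan2(-l[1],-l[0]),np.hypot(*l))
print("tag3",lab(pol(.6,107,64),x),"btn",lab((68,-92,70),x))
for a in (.25,.3,.6): print(a,lab(pol(a,63,0),x))
E
```

```text
[ 5.48352857e+02 -9.70107631e+01  2.29919275e-01] [[-0.08  0.19]
 [-0.02  0.05]
 [ 0.11  0.01]
 [-0.03 -0.27]
 [ 0.02 -0.  ]]
tab [ 489.3 -121.4  112. ] lab [-63.  -10.3] sel ang 0.16222844447430224 63.87822000926616
btn [ 632.3 -167.3   70. ] lab [ 65.7 -87.6] sel ang 2.214064547120042 109.47471493704754
jar [593.6  -5.4 110. ] lab [64.9 78.9] sel ang -2.259669647180365 102.14831808223275
roll [631.6 -60.6  90. ] lab [89.4 16.4] sel ang -2.9596083350821236 90.88862133310849
tag3 [ 476.13477654 -175.96359019   64.        ] btn [ 635.53012362 -171.09263745   70.        ]
0.25 [ 492.46982818 -126.09834003    0.        ]
0.3 [ 493.99344034 -128.85497547    0.        ]
0.6 [ 505.83193096 -143.49700707    0.        ]
```

{"name": "servo_tool", "arguments": {"turn": [[0, 0, 0], [0, 0, 0], [0, 0, 0], [0, 0, 0], [0, 0, 0]], "dp": [[0.024, 0.05, 0], [0.024, 0.05, 0], [0.024, 0.05, 0], [0.024, 0.05, 0], [0.024, 0.05, 0]], "fingers": [0, 0, 0, 0, 0]}}

```text
clock: 1.72
position: [353.0, -326.7, 230.5]
ee_rot: [-0.185, 0.983, -0.001, 0.0]
contact_force: [0.8, 0.5, -0.5]
gripper_width: -0.2
```

{"name": "servo_tool", "arguments": {"turn": [[0, 0, 0], [0, 0, 0], [0, 0, 0], [0, 0, 0], [0, 0, 0]], "dp": [[0.024, 0.05, 0], [0.024, 0.05, 0], [0.024, 0.05, 0], [0.024, 0.05, 0], [0.024, 0.05, 0]], "fingers": [0, 0, 0, 0, 0]}}

```text
clock: 2.35
position: [476.2, -68.0, 232.8]
ee_rot: [-0.186, 0.983, -0.002, 0.003]
contact_force: [1.1, -0.7, -0.5]
gripper_width: -0.0
```

{"name": "servo_tool", "arguments": {"turn": [[0, 0, 0], [0, 0, 0], [0, 0, 0], [0, 0, 0], [0, 0, 0]], "dp": [[0, -0.008, -0.04], [0, -0.006, -0.04], [0, 0, -0.035], [0, 0, -0.02], [0, 0, 0]], "fingers": [0, 0, 0, 0, 0]}}

```text
clock: 2.98
position: [479.6, -77.3, 96.0]
ee_rot: [-0.19, 0.982, -0.002, 0.006]
contact_force: [-0.4, 0.4, 0.3]
gripper_width: -0.3
```

Run:
```python
from h import *
s=read_state(); print(s["clock"],s["position"],s["ee_rot"],s["contact_force"])
a=get_image("scene")["img"][130:290,225:365]; b=get_image("side")["img"][150:270,270:410]
k=lambda i:cv2.resize(i,(400,int(400*i.shape[0]/i.shape[1])),interpolation=cv2.INTER_CUBIC)
a,b=k(a),k(b); b=cv2.copyMakeBorder(b,0,a.shape[0]-b.shape[0],0,0,cv2.BORDER_CONSTANT)
cv2.imwrite("pics/c2.png",np.hstack([a,b])[:,:,::-1])
```

```text
2.975 [479.56047365 -77.32580125  96.00477858] [-0.19047791  0.98166853 -0.00213065  0.00636522] [-0.40291442  0.3570264   0.29598184]
```

View pics/c2.png

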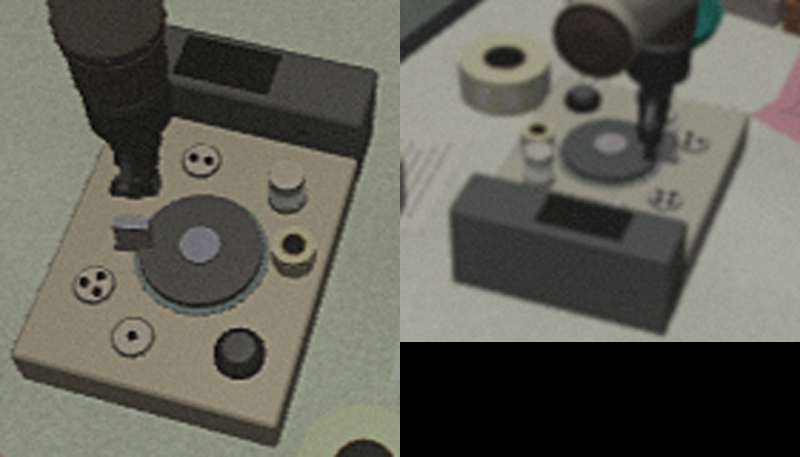

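The fingers are shut beside the tab on its +y side, clear of everything. Next I'll approach and push.

{"name": "servo_tool", "arguments": {"turn": [[0, 0, 0], [0, 0, 0], [0, 0, 0], [0, 0, 0], [0, 0, 0]], "dp": [[0, 0, -0.01], [0, -0.008, 0], [0.001, -0.007, 0], [0.001, -0.005, 0], [0, 0, 0]], "fingers": [0, 0, 0, 0, 0]}}

```text
clock: 3.7
position: [485.2, -98.7, 90.1]
ee_rot: [-0.191, 0.982, -0.003, 0.012]
contact_force: [-0.3, -0.1, 0.0]
gripper_width: -0.2
```

{"name": "servo_tool", "arguments": {"turn": [[0, 0, 0], [0, 0, 0.04], [0, 0, 0.04], [0, 0, 0.04], [0, 0, 0]], "dp": [[0, -0.004, 0], [0.001, -0.004, 0], [0.001, -0.004, 0], [0.001, -0.004, 0], [0, 0, 0]], "fingers": [0, 0, 0, 0, 0]}}

```text
clock: 4.32
position: [487.7, -114.2, 90.3]
ee_rot: [-0.251, 0.968, -0.001, 0.012]
contact_force: [-0.2, 0.2, -0.1]
gripper_width: 0.0
```

```bash
cat >> h.py <<'E'
def two(name):
    a=get_image("scene")["img"][130:290,225:365]; b=get_image("side")["img"][150:270,270:410]
    k=lambda i:cv2.resize(i,(400,int(400*i.shape[0]/i.shape[1])),interpolation=cv2.INTER_CUBIC)
    a,b=k(a),k(b); b=cv2.copyMakeBorder(b,0,a.shape[0]-b.shape[0],0,0,cv2.BORDER_CONSTANT)
    cv2.imwrite(f"pics/{name}.png",np.hstack([a,b])[:,:,::-1])
E
python3 -c "
from h import *
two('c3')"
```

```text
(no output)
```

View pics/c3.png

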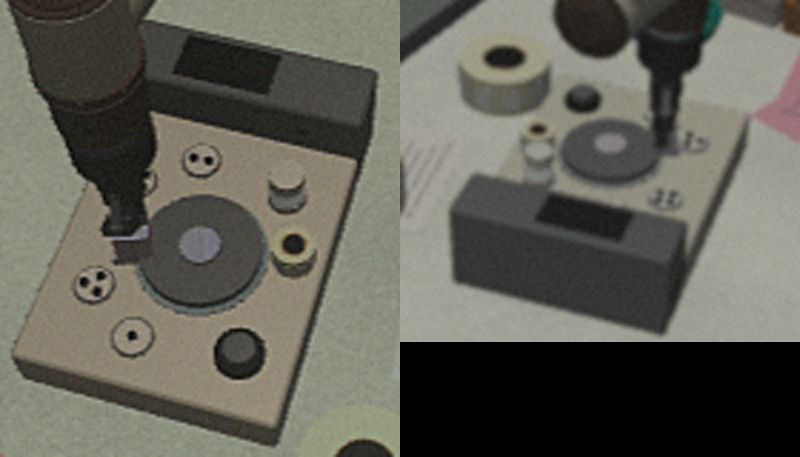

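```bash
cat >> h.py <<'E'
X=np.array([548.35,-97.0,.2299])
def ang(c,u,v,z):
    d=px2w(c,u,v,z)[:2]-X[:2]; return np.arctan2(-d[1],-d[0])-X[2], np.hypot(*d)
E
python3 - <<'E'
from h import *
c=get_image("scene")
k=400/140
for q in [(131,236),(112,240),(149,233)]: print(q,ang(c,q[0]/k+225,q[1]/k+130,112))
for a in (.2,.3,.4,.5):
  print(a,[((w2px(c,lab(pol(a,r,112)+np.array([0,0,0]),X))-[225,130])*k).round(0) for r in (46,63,80)])
E
```

```text
(131, 236) (np.float64(0.42739153785610784), np.float64(61.494280556763556))
(112, 240) (np.float64(0.44641248782619447), np.float64(79.28012159591958))
(149, 233) (np.float64(0.4140968248106328), np.float64(44.67188296766543))
0.2 [array([148., 224.]), array([130., 223.]), array([112., 222.])]
0.3 [array([147., 228.]), array([129., 229.]), array([111., 229.])]
0.4 [array([148., 233.]), array([129., 235.]), array([111., 237.])]
0.5 [array([148., 237.]), array([130., 240.]), array([112., 244.])]
```

{"name": "servo_tool", "arguments": {"turn": [[0, 0, 0.06], [0, 0, 0.06], [0, 0, 0.06], [0, 0, 0.06], [0, 0, 0]], "dp": [[0, -0.003, 0], [0, -0.003, 0], [0, -0.003, 0], [0, -0.001, 0], [0, 0, 0]], "fingers": [0, 0, 0, 0, 0]}}

```text
clock: 5.1
position: [487.2, -122.4, 90.1]
ee_rot: [-0.368, 0.93, 0.002, 0.012]
contact_force: [-0.8, 0.8, -0.9]
gripper_width: -0.0
```

```bash
python3 -c "
from h import *
two('c4')"
```

```text
(no output)
```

View pics/c4.png

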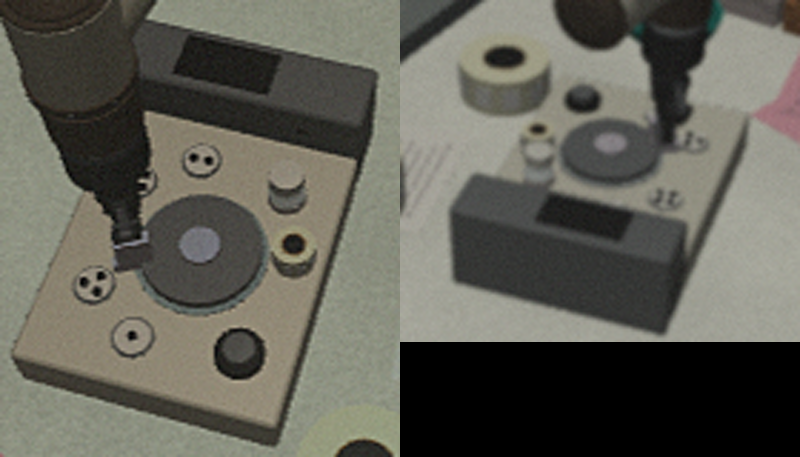

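{"name": "servo_tool", "arguments": {"turn": [[0, 0, 0.04], [0, 0, 0.04], [0, 0, 0], [0, 0, 0], [0, 0, 0]], "dp": [[0.001, -0.002, 0], [0.001, -0.002, 0], [0.001, -0.001, 0], [0, 0, 0], [0, 0, 0]], "fingers": [0, 0, 0, 0, 0]}}

```text
clock: 5.82
position: [489.2, -127.1, 90.0]
ee_rot: [-0.404, 0.915, 0.003, 0.011]
contact_force: [0.3, 0.7, -0.2]
gripper_width: 0.6
```

{"name": "servo_tool", "arguments": {"turn": [[0, 0, 0], [0, 0, 0], [0, 0, 0], [0, 0, 0], [0, 0, 0]], "dp": [[-0.01, 0.01, 0], [-0.015, 0.015, 0.01], [-0.01, 0.015, 0.06], [0, 0.01, 0.06], [0, 0, 0.03]], "fingers": [0, 0, 0, 0, 0]}}

```text
clock: 6.45
position: [448.1, -74.7, 251.0]
ee_rot: [-0.403, 0.915, 0.004, 0.007]
contact_force: [0.2, -0.0, -0.7]
gripper_width: -0.1
```

Run:
```python
from h import *
im=np.mean([get_image("scene")["img"].astype(float) for _ in range(4)],0).astype(np.uint8)
c=get_image("scene"); k=8
cv2.imwrite("pics/c5.png",cv2.resize(im[185:255,240:330],None,fx=k,fy=k,interpolation=cv2.INTER_CUBIC)[:,:,::-1])
for a in (.5,.55,.6,.65):
  print(a,[((w2px(c,lab(pol(a,r,112),X))+.5-[240,185])*k-.5).round(0) for r in (46,63,80)])
r=regions_of("tab","scene"); print([(q["score"],q["box"]) for q in r])
```

```text
0.5 [array([298., 227.]), array([247., 237.]), array([196., 247.])]
0.55 [array([299., 233.]), array([249., 245.]), array([198., 257.])]
0.6 [array([301., 238.]), array([251., 253.]), array([201., 268.])]
0.65 [array([303., 244.]), array([254., 261.]), array([204., 278.])]
[(0.71, [267.8, 199.7, 50.5, 40.5])]
```

View pics/c5.png

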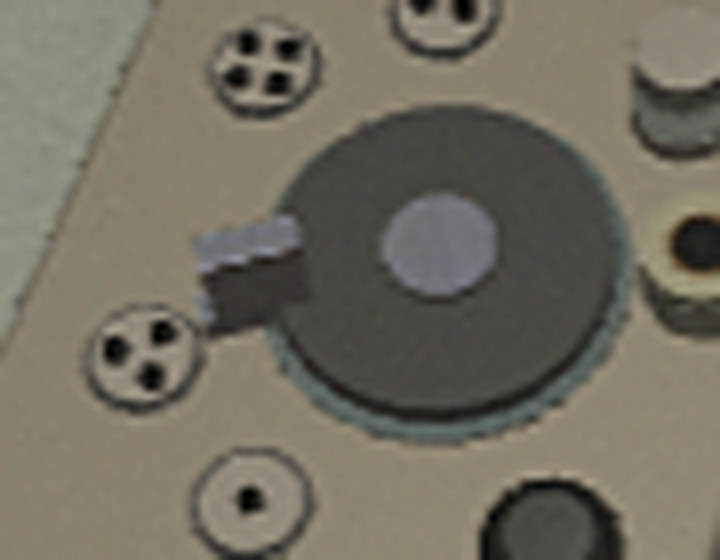

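```bash
cat >> h.py <<'E'
from scipy.optimize import minimize
def measure():
    # match the tab's top face (bluish light) with a rendered model
    im=np.mean([get_image("scene")["img"].astype(float) for _ in range(4)],0); c=get_image("scene")
    k=8; sub=cv2.resize(im[190:245,255:290],None,fx=k,fy=k,interpolation=cv2.INTER_CUBIC)
    b=sub[:,:,2]-sub[:,:,0]; # blueness
    g=sub.mean(2); m=((b>3)&(g>85)).astype(np.uint8)
    n,l,st,ce=cv2.connectedComponentsWithStats(m)
    def poly(a,dz=112):
        q=[]
        for r,t in ((46,-7),(80,-7),(80,7),(46,7)):
            p=np.array(pol(a,r,dz)); p[:2]+=t*np.array([np.sin(a),-np.cos(a)])
            q.append((w2px(c,lab(p,X))+.5-[255,190])*k-.5)
        return np.array(q)
    out=[]
    i=1+np.argmax(st[1:,4]); m=(l==i)
    for a in np.arange(.0,.9,.01):
        z=np.zeros(m.shape,np.uint8); cv2.fillPoly(z,[poly(a).round().astype(int)],1)
        out.append(((z&m).sum()/(z|m).sum(),a))
    return sorted(out)[::-1][:5], ce[i]/k+[255,190], [ang(c,*((ce[i]+.5)/k-.5+[255,190]),112)], st[i]
E
python3 -c "
from h import *
print(measure())
c=get_image('scene')
f5=lambda p:((np.array(p)+.5)/8-.5+[240,185])
for p in [(195,240),(296,214),(301,243),(204,270),(249,242)]: print(p,ang(c,*f5(p),112))
for p in [(248,342-0)]: pass
print('dark lower corners',[ang(c,*f5(p),74) for p in [(207,338),(310,302)]])
for p in [(144,357),(440,244)]: print(ang(c,*f5(p),64 if p[0]<200 else 80))
"
```

```text
([(np.float64(0.5837369360183533), np.float64(0.54)), (np.float64(0.5768553459119496), np.float64(0.53)), (np.float64(0.5756048387096774), np.float64(0.55)), (np.float64(0.5645404319437468), np.float64(0.52)), (np.float64(0.5539264413518886), np.float64(0.56))], array([270.59719809, 215.30848175]), [(np.float64(0.5301492833195831), np.float64(64.1702856856175))], array([  78,  176,  101,   56, 2302], dtype=int32))
(195, 240) (np.float64(0.4660951140726919), np.float64(80.13026057390785))
(296, 214) (np.float64(0.3936488974034773), np.float64(46.17904658560734))
(301, 243) (np.float64(0.6368854129344431), np.float64(46.45985500374299))
(204, 270) (np.float64(0.6154147044439636), np.float64(79.30148613456117))
(249, 242) (np.float64(0.5330652122253418), np.float64(62.78595860855401))
dark lower corners [(np.float64(0.6634364110745605), np.float64(85.03426842011254)), (np.float64(0.6689284983639167), np.float64(48.38728010296976))]
(np.float64(0.6011525827619313), np.float64(107.11281110300129))
(np.float64(-0.33741514494796293), np.float64(0.8950875013833978))
```

Run:
```python
from h import *
s=read_state(); print(s["clock"],s["position"],s["ee_rot"])
c=get_image("wrist"); print({k:(np.round(v,3).tolist() if k!="img" else 0) for k,v in c.items()})
cv2.imwrite("pics/w1.png",c["img"][:,:,::-1])
```

```text
7.05 [447.68133534 -75.7159029  247.05534825] [-0.40222493  0.91552018  0.00463548  0.00405123]
{'img': 0, 'vfov': 65.706, 'cx': 320.842, 'cy': 201.018, 'mount': [[-0.0, -0.949, -0.316, 80.864], [1.0, -0.0, -0.0, 0.182], [0.0, -0.316, 0.949, -143.223], [0.0, 0.0, 0.0, 1.0]]}
```

View pics/w1.png

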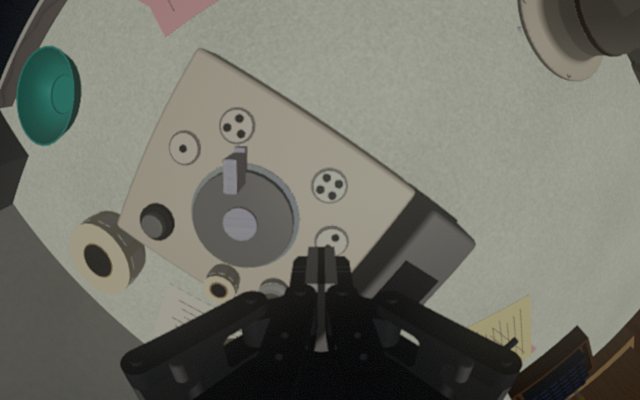

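Run:
```python
from h import *
im=np.mean([get_image("wrist")["img"].astype(float) for _ in range(3)],0).astype(np.uint8)
cv2.imwrite("pics/w2.png",cv2.resize(im[100:245,170:355],None,fx=4,fy=4,interpolation=cv2.INTER_CUBIC)[:,:,::-1])
```

```text
(no output)
```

View pics/w2.png

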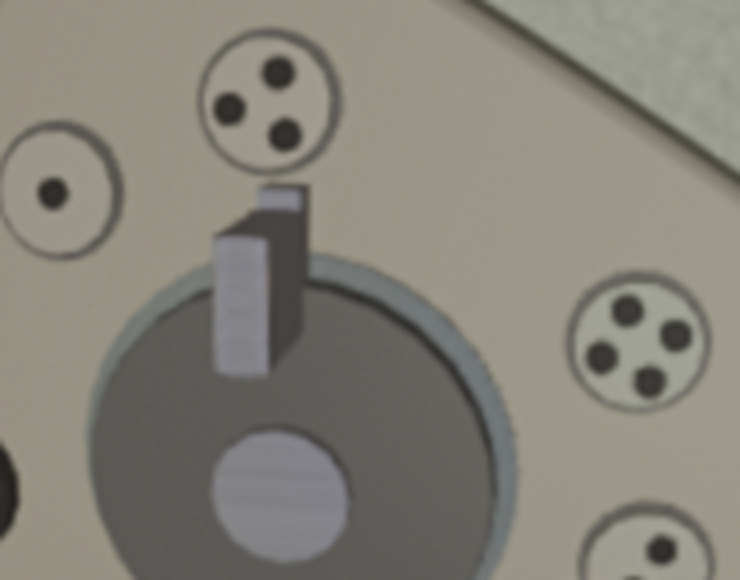

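```bash
cat >> h.py <<'E'
from scipy.spatial.transform import Rotation as Ro
from scipy.optimize import least_squares
def wproj(c,s,p):
    p=np.array(p,float); t=Ro.from_quat(s["ee_rot"]).inv().apply(p-np.array(s["position"]))
    M=np.array(c["mount"]); q=M[:3,:3].T@(t-M[:3,3]); r=np.hypot(q[0],q[1]); th=np.arctan2(r,q[2])
    return f(c)*th*q[:2]/r+[c["cx"],c["cy"]]
def tabpts(a): 
    o=[]
    for r,t in ((80,7),(80,-7),(46,-7),(46,7)):
        p=np.array(pol(a,r,112.)); p[:2]+=t*np.array([np.sin(a),-np.cos(a)]); o.append(p)
    return o
E
python3 - <<'E'
from h import *
s=read_state(); c=get_image("wrist")
cp=lambda a:(np.array(a)+.5)/4-.5+[170,100]
P=[((0,0,80),(280,496)),(pol(.6,107,64),(268,100)),(pol(1.25,107,64),(59,190)),(pol(-.6,107,64),(638,341))]
T=[(213,238),(268,238),(270,376),(217,376)]
def res(x,full=True):
    L=np.array([x[0]*100,x[1]*100,x[2]]); s2=dict(s); s2["position"]=np.array(s["position"])+[0,0,x[4]*10]
    return np.concatenate([wproj(c,s2,lab(p,L))-cp(q) for p,q in P]+[wproj(c,s2,lab(p,L))-cp(q) for p,q in zip(tabpts(x[3]),T)])
r=least_squares(res,[5.48,-.97,.23,.55,0]); print(r.x.round(4),r.fun.reshape(-1,2).round(2))
r=least_squares(lambda y:res([*y,0]),[5.48,-.97,.23,.55]); print(r.x.round(4),r.fun.reshape(-1,2).round(2))
E
```

```text
[ 5.4861 -0.9822  0.2285  0.5439  0.0946] [[ 0.31  0.  ]
 [-0.09  0.78]
 [-0.49  0.61]
 [ 0.21  0.82]
 [-0.25 -0.63]
 [ 0.1  -0.22]
 [ 0.31 -0.21]
 [-0.13 -0.88]]
[ 5.4829 -0.9824  0.2286  0.5429] [[ 0.28  0.15]
 [-0.14  0.64]
 [-0.68  0.55]
 [ 0.44  0.86]
 [-0.27 -0.68]
 [ 0.13 -0.26]
 [ 0.31 -0.13]
 [-0.17 -0.81]]
```

Both cameras put the selector at 0.54 rad and the target is 0.60. About 4 mm more push at the tab is needed, so I'll go back in.

{"name": "servo_tool", "arguments": {"turn": [[0, 0, 0], [0, 0, 0], [0, 0, 0], [0, 0, 0], [0, 0, 0]], "dp": [[0.008, -0.012, -0.05], [0.008, -0.012, -0.05], [0.006, -0.01, -0.04], [0, 0, -0.01], [0, 0, 0]], "fingers": [0, 0, 0, 0, 0]}}

```text
clock: 7.92
position: [472.7, -110.3, 96.6]
ee_rot: [-0.403, 0.915, 0.003, 0.008]
contact_force: [0.2, 0.6, -0.4]
gripper_width: -0.2
```

{"name": "servo_tool", "arguments": {"turn": [[0, 0, 0], [0, 0, 0], [0, 0, 0], [0, 0, 0], [0, 0, 0]], "dp": [[0.004, -0.004, -0.006], [0.004, -0.005, 0], [0.004, -0.004, 0], [0.003, -0.003, 0], [0, 0, 0]], "fingers": [0, 0, 0, 0, 0]}}

```text
clock: 8.55
position: [491.4, -126.6, 94.8]
ee_rot: [-0.404, 0.915, 0.001, 0.013]
contact_force: [-0.2, 1.0, -0.1]
gripper_width: -0.3
```

{"name": "servo_tool", "arguments": {"turn": [[0, 0, 0], [0, 0, 0], [0, 0, 0], [0, 0, 0], [0, 0, 0]], "dp": [[0, -0.002, 0], [0, -0.002, 0], [0, 0, 0], [0, 0, 0], [0, 0, 0]], "fingers": [0, 0, 0, 0, 0]}}

```text
clock: 9.18
position: [491.1, -130.3, 94.8]
ee_rot: [-0.404, 0.915, 0.002, 0.013]
contact_force: [-0.8, 2.1, 0.0]
gripper_width: -0.1
```

{"name": "servo_tool", "arguments": {"turn": [[0, 0, 0], [0, 0, 0], [0, 0, 0], [0, 0, 0], [0, 0, 0]], "dp": [[0.001, -0.001, 0], [0, 0, 0], [-0.01, 0.01, 0], [-0.015, 0.015, 0.01], [-0.01, 0.015, 0.06]], "fingers": [0, 0, 0, 0, 0]}}

```text
clock: 9.8
position: [452.4, -90.9, 161.6]
ee_rot: [-0.403, 0.915, 0.003, 0.007]
contact_force: [1.0, 1.1, 0.7]
gripper_width: 0.1
```

{"name": "servo_tool", "arguments": {"turn": [[0, 0, 0], [0, 0, 0], [0, 0, 0], [0, 0, 0], [0, 0, 0]], "dp": [[0, 0.01, 0.06], [0, 0, 0.03], [0, 0, 0], [0, 0, 0], [0, 0, 0]], "fingers": [0, 0, 0, 0, 0]}}

```text
clock: 10.42
position: [449.8, -79.0, 257.1]
ee_rot: [-0.404, 0.915, 0.002, 0.01]
contact_force: [1.1, 0.2, -1.2]
gripper_width: 0.0
```

Run:
```python
from h import *
m=measure(); print(m[0][:3],m[2],m[3])
im=np.mean([get_image("wrist")["img"].astype(float) for _ in range(3)],0).astype(np.uint8)
s=read_state(); print(s["position"],s["ee_rot"])
cv2.imwrite("pics/w3.png",cv2.resize(im[100:245,170:355],None,fx=4,fy=4,interpolation=cv2.INTER_CUBIC)[:,:,::-1])
```

```text
[(np.float64(0.5639786313915034), np.float64(0.6)), (np.float64(0.5634195839675292), np.float64(0.62)), (np.float64(0.5602622289460414), np.float64(0.61))] [(np.float64(0.6016471600430876), np.float64(63.63418836419188))] [  81  187  102   58 2222]
[450.60455937 -78.99190672 257.95628101] [-0.40383343  0.91476305  0.00150544  0.01117383]
```

View pics/w3.png

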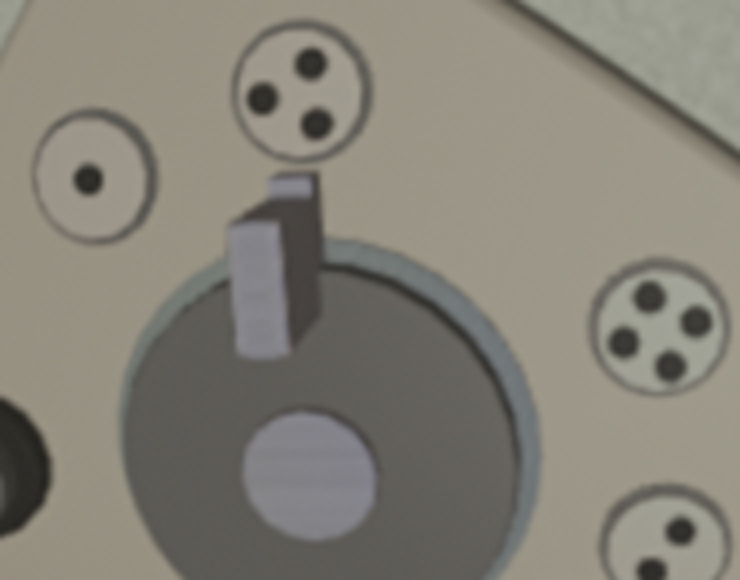

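Run:
```python
from h import *
s=read_state(); c=get_image("wrist")
cp=lambda a:(np.array(a)+.5)/4-.5+[170,100]
P=[((0,0,80),(310,476)),(pol(.6,107,64),(301,90)),(pol(1.25,107,64),(92,176)),(pol(-.6,107,64),(658,327))]
T=[(226,226),(278,220),(291,354),(237,357)]
def res(x):
    L=np.array([x[0]*100,x[1]*100,x[2]])
    return np.concatenate([wproj(c,s,lab(p,L))-cp(q) for p,q in P]+[wproj(c,s,lab(p,L))-cp(q) for p,q in zip(tabpts(x[3]),T)])
r=least_squares(res,[5.48,-.97,.23,.55]); print(r.x.round(4),abs(r.fun).max())
L=np.array([r.x[0]*100,r.x[1]*100,r.x[2]]); print("btn",lab((68,-92,70),L), s["position"])
```

```text
[ 5.4832 -0.9846  0.2287  0.6178] 0.846943974120137
btn [ 635.41054446 -172.64571318   70.        ] [450.60455937 -78.99190672 257.95628101]
```

Selector reads 0.602 (scene) and 0.618 (wrist) against 0.60, so it is squarely on the three-dot tag. Now the button.

{"name": "servo_tool", "arguments": {"turn": [[0, 0, 0], [0, 0, 0], [0, 0, 0], [0, 0, 0], [0, 0, 0]], "dp": [[0.045, -0.023, 0], [0.045, -0.023, 0], [0.045, -0.023, 0], [0.044, -0.022, 0], [0, 0, 0]], "fingers": [0, 0, 0, 0, 0]}}

```text
clock: 11.5
position: [634.6, -173.0, 256.5]
ee_rot: [-0.405, 0.914, 0.002, 0.011]
contact_force: [-0.1, 0.8, -1.5]
gripper_width: -0.1
```

{"name": "servo_tool", "arguments": {"turn": [[0, 0, 0], [0, 0, 0], [0, 0, 0], [0, 0, 0], [0, 0, 0]], "dp": [[0, 0, -0.05], [0, 0, -0.05], [0, 0, -0.04], [0, 0, 0], [0, 0, 0]], "fingers": [0, 0, 0, 0, 0]}}

```text
clock: 12.12
position: [633.9, -172.5, 116.6]
ee_rot: [-0.405, 0.914, 0.0, 0.013]
contact_force: [-0.0, 0.1, 1.3]
gripper_width: -0.2
```

{"name": "servo_tool", "arguments": {"turn": [[0, 0, 0], [0, 0, 0], [0, 0, 0], [0, 0, 0], [0, 0, 0]], "dp": [[0.001, 0, -0.015], [0, 0, -0.01], [0, 0, -0.005], [0, 0, 0], [0, 0, 0]], "fingers": [0, 0, 0, 0, 0]}}

```text
clock: 12.75
position: [637.3, -172.5, 89.5]
ee_rot: [-0.405, 0.914, -0.002, 0.017]
contact_force: [0.6, -0.2, -0.9]
gripper_width: -0.4
```

{"name": "servo_tool", "arguments": {"turn": [[0, 0, 0], [0, 0, 0], [0, 0, 0], [0, 0, 0], [0, 0, 0]], "dp": [[0, 0, -0.003], [0, 0, -0.003], [0, 0, -0.002], [0, 0, 0], [0, 0, 0]], "fingers": [0, 0, 0, 0, 0]}}

```text
clock: 13.38
position: [637.7, -172.6, 82.1]
ee_rot: [-0.405, 0.914, -0.002, 0.017]
contact_force: [-0.2, -0.0, 1.5]
gripper_width: 0.3
```

{"name": "servo_tool", "arguments": {"turn": [[0, 0, 0], [0, 0, 0], [0, 0, 0], [0, 0, 0], [0, 0, 0]], "dp": [[-0.001, 0, -0.002], [0, 0, -0.002], [0, 0, -0.002], [0, 0, 0], [0, 0, 0]], "fingers": [0, 0, 0, 0, 0]}}

```text
clock: 14.0
position: [637.7, -172.6, 77.7]
ee_rot: [-0.406, 0.914, -0.003, 0.018]
contact_force: [-1.1, 0.8, 4.1]
gripper_width: -0.2
```

{"name": "servo_tool", "arguments": {"turn": [[0, 0, 0], [0, 0, 0], [0, 0, 0], [0, 0, 0], [0, 0, 0]], "dp": [[0, 0, -0.002], [0, 0, -0.002], [0, 0, -0.001], [0, 0, 0], [0, 0, 0]], "fingers": [0, 0, 0, 0, 0]}}

```text
clock: 14.62
position: [637.7, -172.6, 76.8]
ee_rot: [-0.406, 0.913, -0.004, 0.019]
contact_force: [-0.9, 1.5, 4.6]
gripper_width: -0.4
```

{"name": "servo_tool", "arguments": {"turn": [[0, 0, 0], [0, 0, 0], [0, 0, 0], [0, 0, 0], [0, 0, 0]], "dp": [[0, 0, -0.004], [0, 0, -0.005], [0, 0, -0.006], [0, 0, -0.006], [0, 0, -0.006]], "fingers": [0, 0, 0, 0, 0]}}

```text
clock: 15.25
position: [638.0, -172.7, 75.7]
ee_rot: [-0.411, 0.912, -0.008, 0.019]
contact_force: [-10.7, 6.2, 29.5]
gripper_width: -0.3
```

The force rose to about 30 N with no more travel, so the button is at its stop. Retreating straight up.

{"name": "servo_tool", "arguments": {"turn": [[0, 0, 0], [0, 0, 0], [0, 0, 0], [0, 0, 0], [0, 0, 0]], "dp": [[0, 0, 0.01], [0, 0, 0.03], [0, 0, 0.05], [0, 0, 0.05], [0, 0, 0.05]], "fingers": [0, 0, 0, 0, 0]}}

```text
clock: 15.88
position: [634.1, -172.1, 261.9]
ee_rot: [-0.41, 0.912, -0.004, 0.013]
contact_force: [0.3, -1.0, 0.5]
gripper_width: -0.2
```

{"name": "servo_tool", "arguments": {"turn": [[0, 0, 0], [0, 0, 0], [0, 0, 0], [0, 0, 0], [0, 0, 0]], "dp": [[-0.05, 0.01, 0.02], [-0.05, 0.02, 0], [-0.05, 0.03, 0], [-0.04, 0.03, 0], [0, 0, 0]], "fingers": [0, 0, 0, 0, 0]}}

```text
clock: 16.5
position: [441.0, -80.9, 281.1]
ee_rot: [-0.409, 0.913, -0.004, 0.016]
contact_force: [0.9, -0.8, 0.3]
gripper_width: -0.1
```

Run:
```python
from h import *
m=measure(); print(m[0][:3],m[2],m[3]); print(read_state()["position"],read_state()["contact_force"])
a=cv2.imread("pics/crop1.png"); c=get_image("scene")
b=cv2.resize(c["img"][130:290,225:365],None,fx=3.7,fy=3.7,interpolation=cv2.INTER_CUBIC)[:,:,::-1]
s=cv2.resize(np.hstack([a,b]),None,fx=.77,fy=.77); cv2.imwrite("pics/f.png",s)
```

```text
[(np.float64(0.5772068176036632), np.float64(0.6)), (np.float64(0.5770109109363106), np.float64(0.62)), (np.float64(0.573373676248109), np.float64(0.61))] [(np.float64(0.6034554441023402), np.float64(63.550524543309066))] [  81  188  102   57 2274]
[444.39189438 -82.1704179  280.94788497] [ 0.33807415  0.13953137 -0.20399821]
```

View pics/f.png

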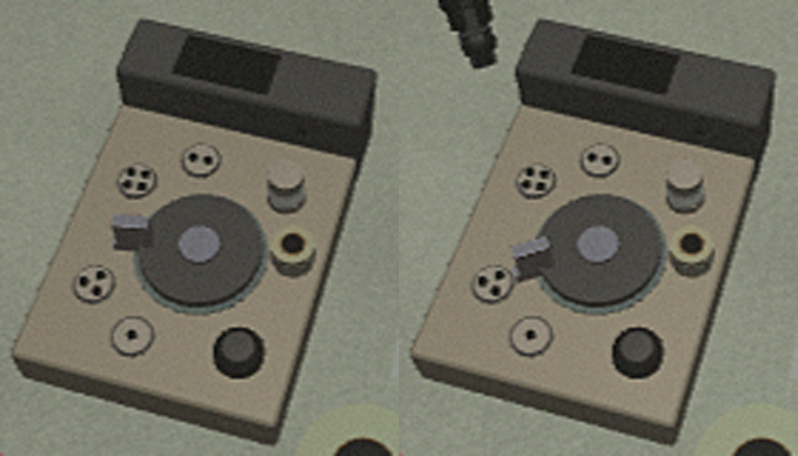

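The before and after views match: the pointer is on the three-dot tag, the button is up again, and the jar and roll haven't moved.

```bash
python3 -c "
from bench import *
print(job_done())"
```

```text
the job is handed in; nothing more can be done
None
```

The selector is set to the three-dot tag, and I then pressed the feed button down to its stop and let it come back up. I handed the job in at about 17 s on the robot's clock, with the arm clear.

- **Selector:** I pushed the tab sideways with shut fingers from about 0.16 rad. A first look showed it short at 0.54, so I pushed once more. The last scene-camera reading was 0.603 rad against a target of 0.60. The wrist camera, read before the press, gave 0.618, so the two disagree by about 0.015 rad (1.6 mm at the tag).
- **Button:** it resisted with about 4.6 N, then the force rose to about 30 N with almost no more travel, so I took that as fully down. In the last picture it stands as high as it did at the start.
- **Other things:** the jar and the small roll on the deck look unmoved between the first and last pictures. I did not recheck the loose things on the table individually, but the fingers stayed well above them throughout.

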